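# Lay the slim desk drive down on its stand

### The arm

A 6-joint arm with a two-finger parallel gripper is mounted at the origin on the work surface. World frame = base frame: x ahead of the robot, y to its left, z up, the work surface at z = 0. Lengths are in m, angles in rad, forces in N, time in s.
With the tool pointing down it reaches from about 0.35 to 0.975 m from the base axis. Payload 7.1 kg.
Tool frame: the origin (TCP) lies midway between the tips of the shut fingers; the grasp point (between the pads) lies robot.grip_point_offset behind it (robot.grip_point_offset is the distance from the TCP to the grasp point, in m); z points along the fingers, y is the line along which they close (so a half turn about z gives the same grasp; the last joint's range is limited). The gripper opens to 88 mm and grips with 3 to 60 N. Pads are 20 mm wide; open, the fingers measure 115 mm over their backs; the gripper's body (75 mm by 178 mm) begins 61 mm behind the grasp point.
Start: joints at [1.199, 0.423, 1.63, -0, 1.089, -0.019], TCP at [0.216, 0.587, 0.223] pointing down, gripper open.
Joint ranges: [-3, 3], [-0.9, 2.11], [0.09, 2.58], [-1.31, 4.45], [0.11, 2.69], [-2.54, 2.54]. Speed limits (rad/s): [2.39, 2.39, 3.01, 3.14, 3.14, 3.14].

### API

Orientations are given as a unit quaternion [w, x, y, z].
In Python, from bench import robot gives the robot as it stands.
- The arm moves only by the tool apply_moves, never from a script. Its arguments are lists of equal length, an entry for each row: "delta_pos": the shift along the world's x, y, z as a fraction of full scale, a list of three; "rot": the turn, a rotation vector about the world's x, y, z as a fraction of full scale, a list of three. A call has 1 to 12 rows; each row shifts and turns the commanded pose from where the row before left it; what a row does not reach is not made up. Full scale, the value 1, is 40 mm for a shift and 8 degrees for a turn. A row lasts 1/10 s, in which the tool goes at most 50 mm and 8.59 degrees, less where a joint would pass 70% of its speed; a pose out of reach is approached as far as the arm can. A call with a number of a shift or a turn outside -1 to 1 is refused whole. A call with a gripper value outside its range is refused whole. "fingers" is the finger opening in mm, from 0 to 87.8, set as the call begins (left out, the last holds). The fingers move at their own pace and stop on an object; the grip force is fixed at half the most. Time passes only in rows, so rows that do not move let the fingers close. It gives the time, the measured TCP pose, the force, the opening and the grip force at its end, in the units of the state.
- robot.get_state(): the state, without advancing time (a new reading comes with each control period).
- robot.read_camera(name): name is "scene" or "side" or "wrist"; returns a dict with "image" (400x640x3 uint8, red, green, blue), "fx", "fy", "cx", "cy" (pixels), "k1" (the pictures are not rectified: a ray, as slopes to the right and down, at radius r is drawn at 1 + k1 r^2 times it, then the intrinsics apply), "rvec" (rotation vector, rad) and "tvec" (3), from world to camera coordinates, as OpenCV has them. Camera axes: x right, y down, z forward; pixel columns grow to the right and rows downward; lengths in m; the calibration is good to about 2 mm. A picture is of the moment at which its call begins. There is no depth.
- robot.hand_in(): hands the job in; it is judged then, once.
The state is a dict: "time_s": time; "joints": joint angles; "qvel": joint speeds; "joint_torque": joint torques, N m; "tool_pos": TCP position; "tool_rot": TCP orientation; "force": force on the tool from outside, world axes, zero at the start; "ft_torque": the same for the moment, N m; "width": opening from 0.0 (shut) to 1.0 (fully open); "grasp_force": force on a finger pad.
Only numpy, scipy, OpenCV 4.12 (cv2) and the standard library are available. Lean on these libraries where they do the work, as an engineer would, in place of code of your own. Each camera call takes 0.05 s, during which the arm holds its last target. There are 200 camera calls.

### The job

The slim drive stands on end on its low wooden stand, near the stand's end stop. Without gripping or lifting it, tip it over with the fingers, away from the stop, and let it down gently onto its broad side on the stand, never letting it topple freely; then push it along the stand until its foot sits squarely home against the stop. Leave everything else on the desk alone.

Things in the scene. Friction and masses are not known exactly. Their poses are not given: they have to be found in the camera images.
- stand: Low wooden stand, fixed. Flat deck 175 long (its x) x 120 wide (y), 18 thick, top 45 mm above the desk; 110 wide legs 18 thick at x = -30 and +60 mm, open below the deck beyond them. An upright stop 20 thick closes its +x end; the -x end (x = -87.5) has no lip. Origin: centre of the deck's footprint at desk height, z up. -x points to the robot's right (world -y within 0.4 rad).
- stand_stop (a point): Centre of the lower edge of the stop's flat face, at deck height, 87.5 mm from the stand's origin along its x. The stop is 120 mm wide and rises 30 mm above the deck
- drive: Slim grey box, loose, evenly weighted, about 0.5 kg: 36 thick (x) x 100 wide (y) x 200 tall (z), black foot band, thin metal line near the top. Starts upright on the deck, axes nearly the stand's, back (+x) face 5 to 20 mm from the stop. Origin: centre of the foot face, z to the top. It tips over its -x foot edge to lie on its -x face; beyond 10 degrees of tilt it topples unless held from below.
- drive_top (a point): Centre of the drive's top face, 200 mm from its origin along z. Once tipped, this end overhangs the deck's -x end (by 60 to 75 mm before it is pushed home, by about 25 mm after), with free space 45 mm high below it
- drive_heel (a point): Middle of the drive's -x foot edge, the edge it pivots on (18 mm from the drive's origin along its -x); at deck height while standing, tipping and lying
- phone: Black phone lying flat beside the stand, 148 (its x) x 72 x 9 mm; origin: centre of its underside. Bystander
- clip_cup: Small white cup, 56 mm across, 42 tall, beside the stand; origin: centre of its underside. Bystander
- model_car: Copper and dark metal model car, 118 long (its x) x 52 x 72 tall; origin: centre of its underside. Bystander
- succulent: Dark stone pot 104 mm across, 50 tall, with green leaves to about 100; origin: centre of its underside. Bystander
- wooden_hand: Jointed-looking wooden hand on a round wrist 72 mm across, 240 tall; origin: centre of its underside. Bystander
- mug: White mug 80 mm across, 95 tall, handle at its +y; origin: centre of its underside. Bystander
Not all that is in view belongs to the job. There is more than one size of the drive; the job needs the largest.

How it is judged:
By the outcome, as a careful person would: the job done as asked, in the order asked, and still so for the second after the job is handed in, with the robot touching nothing.
It also fails if it takes over 56 s, if anything falls off the work surface, if the arm or the gripper's body presses on something with over 40 N, if the wrist force passes 120 N, or if a joint passes its speed limit or range.

## Working session

There is one attempt and no reset: what is moved stays moved. The work goes in short steps, Python scripts to look and compute and a tool call to move; the robot and the scene stay as the last step left them, time stands still between calls to the robot, and variables do not carry over. Pictures are saved under pics/ and viewed, at most 12 in all, crops included, and the job is handed in when it is done.

Besides the shell and the picture viewer there is one more tool, called after ">>>" by a JSON object that holds its "method" and its "body". apply_moves: Moves the arm, as the interface text tells. Shift numbers are shares of 40 mm and turn numbers shares of 8 degrees, none past 1 either way. Its arguments: {"type":"object","properties":{"delta_pos":{"type":"array"},"rot":{"type":"array"},"fingers":{"type":"number"}},"required":["delta_pos","rot"]}

```bash
mkdir -p pics
cat > h.py <<'E'
import numpy as np, cv2, pickle
from bench import robot
def grab(n,f):
    c=robot.read_camera(n); cv2.imwrite(f'pics/{f}.png',c['image'][:,:,::-1]); pickle.dump(c,open(f'pics/{f}.pkl','wb')); return c
def load(f): return pickle.load(open(f'pics/{f}.pkl','rb'))
def ray(c,uv):
    K=np.array([[c['fx'],0,c['cx']],[0,c['fy'],c['cy']],[0,0,1.]])
    p=cv2.undistortPoints(np.array([[uv]],float),K,np.array([c['k1'],0,0,0.]))[0,0]
    R=cv2.Rodrigues(np.array(c['rvec'],float))[0]; t=np.array(c['tvec'],float)
    return -R.T@t, R.T@np.array([p[0],p[1],1])
def onz(c,uv,z):
    o,d=ray(c,uv); return o+d*(z-o[2])/d[2]
def proj(c,X):
    K=np.array([[c['fx'],0,c['cx']],[0,c['fy'],c['cy']],[0,0,1.]])
    return cv2.projectPoints(np.array(X,float).reshape(-1,3),np.array(c['rvec'],float),np.array(c['tvec'],float),K,np.array([c['k1'],0,0,0.]))[0].reshape(-1,2)
E
python3 - <<'E'
from h import *
for n in ('scene','side'):
    c=grab(n,n+'0'); o,_=ray(c,(320,200)); print(n,o.round(3))
s=robot.get_state(); print(s['tool_pos'],s['tool_rot'],s['force'],robot.grip_point_offset)
E
```

```text
scene [ 1.367 -0.337  0.891]
side [ 0.109 -0.491  1.211]
[0.21575149 0.58604971 0.22199983] [-1.12769365e-04  1.75483401e-01  9.84482149e-01 -6.79458366e-04] [-0.51997566  0.51356194  0.61958524] 0.0187
```

View pics/scene0.png

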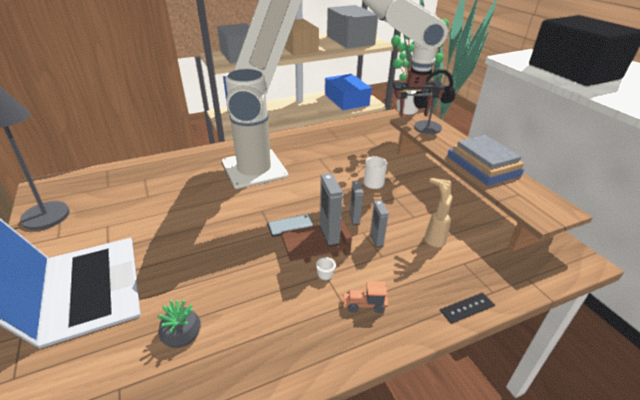

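View pics/side0.png

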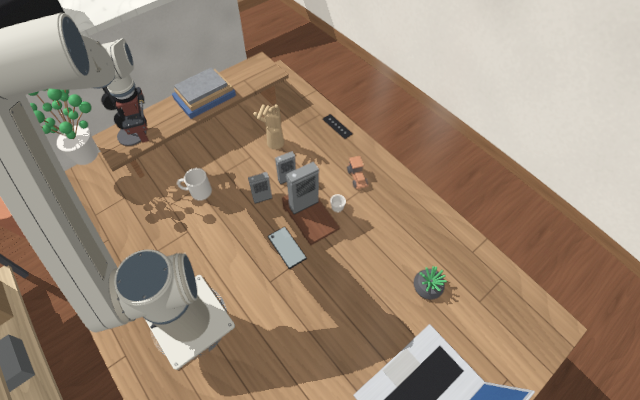

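The scene view shows the large drive at about (330,208) on the red-brown stand, with the stand's free end to the left at (290,240). The phone is at (290,225), the cup at (325,268) and the small drives at (357,200) and (379,222). In the side view the drive is at (303,188) and the deck's free end at (320,232). I'll enlarge both next.

Run:
```python
from h import *
a=load('scene0')['image'][165:295,260:390]; b=load('side0')['image'][150:280,240:370]
f=lambda i:cv2.resize(i,(400,400),interpolation=cv2.INTER_CUBIC)
cv2.imwrite('pics/crop0.png',np.hstack([f(a),f(b)])[:,:,::-1])
```

```text
(no output)
```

View pics/crop0.png

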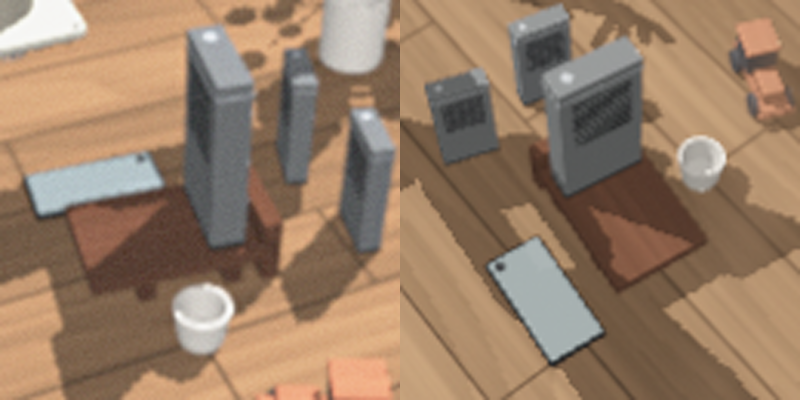

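Run:
```python
from h import *
s=load('scene0');d=load('side0');k=130/400
S=lambda u,v:(260+u*k,165+v*k); D=lambda u,v:(240+u*k,150+v*k)
for n,c,f,pts,z in [('deckfree side',d,D,[(217,288),(305,241)],.045),('deckfree scene',s,S,[(70,207),(91,288)],.045),
 ('foot-x side',d,D,[(165,193),(240,158)],.045),('foot scene near',s,S,[(212,240),(244,240)],.045),
 ('top side',d,D,[(145,72),(232,40),(242,58),(152,88)],.245),('top scene',s,S,[(187,33),(213,30),(250,85),(218,92)],.245),
 ('stop top',s,S,[(250,172),(279,240),(272,248)],.075),('cup side rim',d,D,[(278,162),(325,162)],.042),('cup scene rim',s,S,[(173,305),(233,305)],.042),
 ('phone side',d,D,[(88,265),(140,237),(205,332),(155,362)],.009),('phone scene',s,S,[(25,180),(148,153),(163,185),(40,213)],.009),('smalltops side?',d,D,[(27,87),(90,72),(110,22),(168,10)],.14)]:
    print(n,[onz(c,f(*p),z)[:2].round(3).tolist() for p in pts])
```

```text
deckfree side [[0.455, -0.048], [0.568, -0.064]]
deckfree scene [[0.464, -0.042], [0.581, -0.064]]
foot-x side [[0.484, 0.083], [0.58, 0.066]]
foot scene near [[0.566, 0.071], [0.578, 0.1]]
top side [[0.489, 0.11], [0.584, 0.087], [0.577, 0.062], [0.483, 0.09]]
top scene [[0.489, 0.074], [0.494, 0.099], [0.587, 0.091], [0.585, 0.061]]
stop top [[0.518, 0.136], [0.62, 0.116], [0.627, 0.105]]
cup side rim [[0.613, 0.035], [0.656, 0.001]]
cup scene rim [[0.629, 0.001], [0.651, 0.053]]
phone side [[0.37, 0.08], [0.437, 0.072], [0.422, -0.068], [0.358, -0.062]]
phone scene [[0.365, -0.06], [0.374, 0.083], [0.432, 0.076], [0.422, -0.063]]
smalltops side? [[0.416, 0.241], [0.483, 0.214], [0.542, 0.258], [0.605, 0.231]]
```

>>> {"method": "apply_moves", "body": {"delta_pos": [[0,0,0.9],[0,0,0.9],[0,0,0.9],[0,0,0.9],[0,0,0.9],[0.5,-0.775,0],[0.5,-0.775,0],[0.5,-0.775,0],[0.5,-0.775,0],[0.5,-0.775,0],[0.5,-0.775,0],[0.5,-0.775,0]], "rot": [[0,0,0],[0,0,0],[0,0,0],[0,0,0],[0,0,0],[0,0,0.19],[0,0,0.19],[0,0,0.19],[0,0,0.19],[0,0,0.19],[0,0,0.19],[0,0,0.19]], "fingers": 50}}

```text
time_s: 1.3
tool_pos: [0.3563, 0.368, 0.4024]
tool_rot: [-0.0, 0.083, 0.997, -0.0]
force: [1.0, 0.4, 0.6]
width: 0.568
grasp_force: 0.0
```

>>> {"method": "apply_moves", "body": {"delta_pos": [[0.5,-0.775,0],[0.5,-0.775,0],[0.5,-0.775,0],[0.5,-0.775,0],[0.5,-0.775,0],[0.5,-0.775,0],[0.5,-0.775,0],[0.5,-0.775,0],[0.5,-0.775,0],[0,0,0],[0,0,0]], "rot": [[0,0,0],[0,0,0],[0,0,0],[0,0,0],[0,0,0],[0,0,0],[0,0,0],[0,0,0],[0,0,0],[0,0,0],[0,0,0]]}}

```text
time_s: 2.4
tool_pos: [0.5357, 0.0901, 0.4021]
tool_rot: [-0.001, 0.084, 0.996, 0.0]
force: [0.1, 0.4, 0.1]
width: 0.57
grasp_force: 0.0
```

Run:
```python
from h import *
c=grab('wrist','w1')
s=robot.get_state(); print(s['tool_pos'],s['joints'],s['width'],s['time_s'],s['force'])
from scipy.spatial.transform import Rotation as R
print(R.from_quat(np.roll(s['tool_rot'],-1)).as_matrix().round(3))
print('exp top corners',proj(c,[[.484,.087,.245],[.583,.07,.245],[.589,.106,.245],[.49,.122,.245]]).round(0).tolist())
```

```text
[0.53544474 0.09078059 0.4022691 ] [ 1.45768873e-01  1.39624756e-01  1.60050003e+00  4.67660366e-04
  1.40250111e+00 -1.25750106e+00] 0.5685888367920342 2.45 [-0.42064586  1.87165079 -0.41289196]
[[-0.986  0.167 -0.001]
 [ 0.167  0.986  0.   ]
 [ 0.001  0.    -1.   ]]
exp top corners [[307.0, 132.0], [308.0, 232.0], [343.0, 232.0], [344.0, 132.0]]
```

View pics/w1.png

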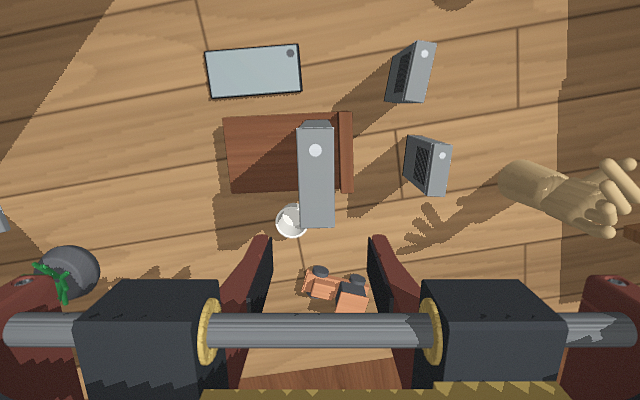

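The wrist view shows the drive's top at columns 297–334 and rows 127–227. The deck's free end runs (222,117)–(231,193), and the stop is at columns 338–353. The fingertips are at (270,240) and (370,240).

Run:
```python
from h import *
c=load('w1')
for n,z,P in [('top',.245,[(297,127),(333,126),(335,227),(300,227)]),('deck free',.045,[(222,117),(231,193)]),('stop top',.075,[(338,111),(342,193),(351,110),(354,193)]),('deck edge',.045,[(296,115),(290,190)])]:
    print(n,[onz(c,p,z)[:2].round(4).tolist() for p in P])
t=np.array([.5354,.0908,.402]); u=np.array([-.167,-.986,0])
print(proj(c,[t+.025*u,t-.025*u]))
```

```text
top [[0.4777, 0.079], [0.4824, 0.1124], [0.5821, 0.0985], [0.5761, 0.0634]]
deck free [[0.4545, -0.0451], [0.5724, -0.0603]]
stop top [[0.4747, 0.1274], [0.5943, 0.115], [0.4764, 0.1458], [0.5974, 0.1329]]
deck edge [[0.4706, 0.0656], [0.5836, 0.0343]]
[[272.78876575 252.73056962]
 [367.15319034 252.59726271]]
```

>>> {"method": "apply_moves", "body": {"delta_pos": [[-0.145,-0.06,0],[0,0,0],[0,0,-0.6],[0,0,-0.8],[0,0,-0.8],[0,0,-0.6],[0,0,-0.6],[0,0,-0.5],[0,0,-0.4],[0,0,-0.3],[0,0,0],[0,0,0]], "rot": [[0,0,0.2],[0,0,0],[0,0,0],[0,0,0],[0,0,0],[0,0,0],[0,0,0],[0,0,0],[0,0,0],[0,0,0],[0,0,0],[0,0,0]]}}

```text
time_s: 3.65
tool_pos: [0.5303, 0.0886, 0.2191]
tool_rot: [0.0, 0.069, 0.998, 0.0]
force: [0.1, -0.6, -0.3]
width: 0.569
grasp_force: 0.0
```

```bash
cat > plan.py <<'E'
import numpy as np
H=np.array([.5271,.0705,.045]);u=np.array([-.139,-.990,0]);z=np.array([0,0,1.])
def tcp(td,tt,D,half):
    a,b=np.radians([td,tt]); f=-(u*np.sin(b)+z*np.cos(b)); n=-u*np.cos(b)+z*np.sin(b)
    return H+.2*(u*np.sin(a)+z*np.cos(a))+D*f+half*n
E
python3 - <<'E'
from h import *; from plan import *
s=robot.get_state(); p=np.array(s['tool_pos']); print(p,s['force'],s['joints'])
# cage: drive angle, tool angle, half offset
for td,tt,h in [(0,0,.018),(4,4,.018),(8,8,.018),(12,12,.019),(16,16,.021),(20,20,.023),(25,25,.025),(30,30,.025),(40,40,.025),(50,48,.025),(60,54,.025),(70,60,.025),(80,60,.025),(85,60,.025),(90,60,.025),(91,60,.025)]:
    q=tcp(td,tt,.028,h); print(td,tt,q.round(4),((q-p)/.04).round(3)); p=q
E
```

```text
[0.53032746 0.08856755 0.21911095] [ 0.10166457 -0.55602139 -0.31400856] [ 1.43334148e-01  2.99848738e-01  1.82658917e+00  2.01297371e-05
  1.01469614e+00 -1.28872795e+00]
0 0 [0.5296 0.0883 0.217 ] [-0.018 -0.006 -0.053]
4 4 [0.5279 0.0764 0.2178] [-0.042 -0.298  0.021]
8 8 [0.5263 0.0644 0.2178] [-0.042 -0.299 -0.   ]
12 12 [0.5247 0.0535 0.2172] [-0.038 -0.274 -0.016]
16 16 [0.5233 0.0435 0.2161] [-0.035 -0.249 -0.027]
20 20 [0.5219 0.0337 0.2145] [-0.035 -0.247 -0.041]
25 25 [0.5201 0.021  0.2115] [-0.045 -0.317 -0.076]
30 30 [0.5182 0.0068 0.2065] [-0.05  -0.354 -0.125]
40 40 [ 0.5144 -0.02    0.1928] [-0.094 -0.67  -0.341]
50 48 [ 0.511  -0.044   0.1734] [-0.084 -0.601 -0.486]
60 54 [ 0.5082 -0.064   0.1488] [-0.07  -0.5   -0.616]
70 60 [ 0.5061 -0.0792  0.1211] [-0.053 -0.379 -0.693]
80 60 [ 0.5048 -0.0881  0.0874] [-0.031 -0.223 -0.842]
85 60 [ 0.5045 -0.0904  0.0701] [-0.008 -0.056 -0.432]
90 60 [ 0.5044 -0.0911  0.0527] [-0.003 -0.019 -0.436]
91 60 [ 0.5044 -0.0911  0.0492] [ 0.     0.001 -0.087]
```

>>> {"method": "apply_moves", "body": {"delta_pos": [[-0.02,-0.15,0.01],[-0.02,-0.15,0.01],[-0.02,-0.15,0],[-0.02,-0.15,0],[-0.01,-0.07,-0.004],[-0.01,-0.07,-0.004],[-0.01,-0.07,-0.004],[-0.01,-0.065,-0.004],[-0.009,-0.062,-0.007],[-0.009,-0.062,-0.007],[-0.009,-0.062,-0.007],[-0.009,-0.062,-0.007]], "rot": [[0.2475,-0.035,0],[0.2475,-0.035,0],[0.2475,-0.035,0],[0.2475,-0.035,0],[0.124,-0.017,0],[0.124,-0.017,0],[0.124,-0.017,0],[0.124,-0.017,0],[0.124,-0.017,0],[0.124,-0.017,0],[0.124,-0.017,0],[0.124,-0.017,0]]}}

```text
time_s: 4.85
tool_pos: [0.5238, 0.0429, 0.2176]
tool_rot: [0.01, 0.069, 0.988, 0.14]
force: [-0.4, -0.1, -0.4]
width: 0.567
grasp_force: 0.2
```

Run:
```python
from h import *
s=robot.get_state(); print(s['tool_pos'],s['force'],s['joints'],s['grasp_force'])
c=grab('side','s2'); cw=grab('scene','c2')
f=lambda i:cv2.resize(i,(400,400),interpolation=cv2.INTER_CUBIC)
cv2.imwrite('pics/crop2.png',np.hstack([f(cw['image'][165:295,260:390]),f(c['image'][150:280,240:370])])[:,:,::-1])
```

```text
[0.52383017 0.04292874 0.21762687] [-0.39723322 -0.05409421 -0.4411283 ] [-0.10506689  0.28314561  1.88811655  0.33802611  0.98787297 -1.72649255] 0.17544612754136324
```

View pics/crop2.png

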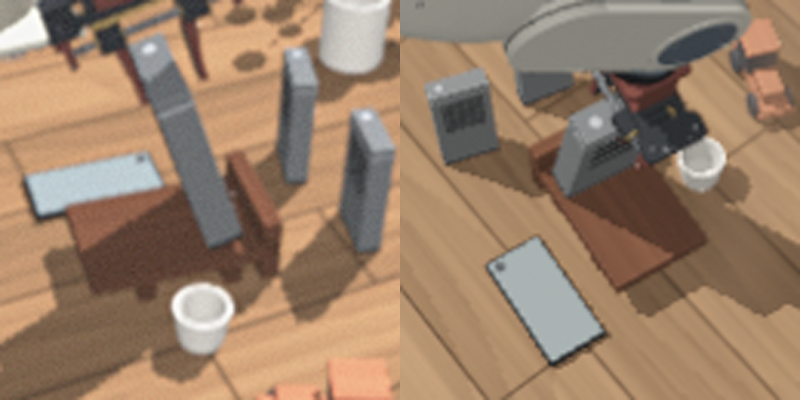

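The picture shows the drive tilted about 18° and resting on the front finger, with its heel where it was. j6 is drifting towards its limit, so I'll predict the joints ahead before going on.

```bash
cat > kin.py <<'E'
from plan import *
from scipy.spatial.transform import Rotation as R
from scipy.optimize import least_squares
from bench import robot
s=robot.get_state()
J=[[1.199,.423,1.63,0,1.089,-.019],[.145769,.139625,1.6005,.000468,1.4025,-1.2575],[.143334,.299849,1.826589,0,1.014696,-1.288728],s['joints']]
P=[[.21575,.58605,.222],[.53544,.09078,.40227],[.53033,.08857,.21911],s['tool_pos']]
def rot(j,off): return R.from_euler('ZYZYZ',[j[0],j[1]+j[2],j[3],j[4],j[5]+off])
def fk(j,k,off):
    z0,l1,l2,Lt,e=k; r=rot(j,off); S=j[1]+j[2]
    w=np.array([l1*np.sin(j[1])+l2*np.sin(S)+e*np.cos(S),0,z0+l1*np.cos(j[1])+l2*np.cos(S)-e*np.sin(S)])
    return R.from_euler('z',j[0]).apply(w)+Lt*r.as_matrix()[:,2], r
Rm=R.from_quat(np.roll(s['tool_rot'],-1))
off=min([np.pi/2,-np.pi/2],key=lambda o:(rot(J[3],o).inv()*Rm).magnitude())
k=least_squares(lambda k:np.r_[np.ravel([fk(j,k,off)[0]-p for j,p in zip(J,P)])/.001,(k-[.3,.5,.5,.3,0])/.1],[.3,.5,.5,.3,0]).x
def ik(p,r,j0): 
    q=least_squares(lambda j:np.r_[(fk(j,k,off)[0]-p)*10,(r.inv()*fk(j,k,off)[1]).as_rotvec()],j0); return q.x,q.cost
E
python3 - <<'E'
from kin import *
print(off,np.degrees((rot(J[3],off).inv()*Rm).magnitude()),k.round(3),[(1e3*(fk(j,k,off)[0]-p)).round(1) for j,p in zip(J,P)])
R0=R.from_matrix([[-.99,.139,0],[.139,.99,0],[0,0,-1]]); v=np.array([.99,-.139,0]); j=J[3]
for td,tt in [(20,20),(30,30),(40,40),(50,48),(60,54),(70,60),(80,60),(90,60)]:
    j,c=ik(tcp(td,tt,.028,.025),R.from_rotvec(v*np.radians(tt))*R0,j); print(tt,j.round(2),c)
E
```

```text
Traceback (most recent call last):
  File "kin.py", line 14, in <module>
    off=min([np.pi/2,-np.pi/2],key=lambda o:(rot(J[3],o).inv()*Rm).magnitude())
  File "kin.py", line 14, in <lambda>
    off=min([np.pi/2,-np.pi/2],key=lambda o:(rot(J[3],o).inv()*Rm).magnitude())
                                             ~~~^^^^^^^^
  File "kin.py", line 8, in rot
    def rot(j,off): return R.from_euler('ZYZYZ',[j[0],j[1]+j[2],j[3],j[4],j[5]+off])
                           ~~~~~~~~~~~~^^^^^^^^^^^^^^^^^^^^^^^^^^^^^^^^^^^^^^^^^^^^^
  File "scipy/spatial/transform/_rotation.pyx", line 1413, in scipy.spatial.transform._rotation.Rotation.from_euler
ValueError: Expected axis specification to be a non-empty string of upto 3 characters, got ZYZYZ
```

```bash
sed -i "s/^def rot.*/def rot(j,off): return R.from_euler('ZYZ',[j[0],j[1]+j[2],j[3]])*R.from_euler('YZ',[j[4],j[5]+off])/" kin.py
python3 - <<'E'
from kin import *
print(off,np.degrees((rot(J[3],off).inv()*Rm).magnitude()),k.round(3),[(1e3*(fk(j,k,off)[0]-p)).round(1) for j,p in zip(J,P)])
R0=R.from_matrix([[-.99,.139,0],[.139,.99,0],[0,0,-1]]); v=np.array([.99,-.139,0]); j=J[3]
for td,tt in [(20,20),(30,30),(40,40),(50,48),(60,54),(70,60),(80,60),(90,60)]:
    j,c=ik(tcp(td,tt,.028,.025),R.from_rotvec(v*np.radians(tt))*R0,j); print(tt,j.round(2),c)
E
```

```text
1.5707963267948966 2.01513207697711e-14 [0.357 0.56  0.485 0.352 0.077] [array([11. , -4.5,  0.2]), array([  1.9, -11.7,  -0.5]), array([  1.6, -11.8,  -0.7]), array([ 0.3, -0.2,  0.9])]
20 [-0.16  0.3   1.9   0.42  1.   -1.83] 3.728541776192622e-20
30 [-0.33  0.36  1.9   0.6   1.07 -2.1 ] 1.18511830400456e-27
40 [-0.47  0.46  1.89  0.72  1.17 -2.32] 3.993666670303094e-27
48 [-0.57  0.57  1.86  0.79  1.26 -2.47] 1.0059619600551706e-29
54 [-0.64  0.68  1.82  0.82  1.33 -2.57] 1.1056286089822947e-30
60 [-0.69  0.8   1.77  0.85  1.39 -2.65] 1.892504376959457e-29
60 [-0.7   0.86  1.75  0.84  1.37 -2.69] 7.515938151882417e-23
60 [-0.7   0.93  1.73  0.85  1.34 -2.72] 5.245283202738251e-23
```

```bash
cat > steps.py <<'E'
from kin import *
R0=R.from_matrix([[-.99,.139,0],[.139,.99,0],[0,0,-1]]); v=np.array([.99,-.139,0])
def go(W,j):
    p=np.array(s['tool_pos']); r=Rm
    for td,tt,D,h,roll in W:
        q=tcp(td,tt,D,h); rn=R.from_rotvec(v*np.radians(tt))*R0*R.from_euler('z',roll,degrees=True)
        j,c=ik(q,rn,j); print(td,tt,((q-p)/.04).round(3).tolist(),(np.degrees((rn*r.inv()).as_rotvec())/8).round(3).tolist(),'j4-6',j[3:].round(2)); p,r=q,rn
E
python3 - <<'E'
from steps import *
D=.0265
go([(18,16,D,.025,0),(24,22,D,.025,0),(30,28,D,.025,0),(36,34,D,.025,0),(42,40,D,.025,0),(48,44,D,.0255,3),(54,48,D,.026,5),(60,52,D,.026,7),(66,54,D,.027,8),(72,54,D,.028,8),(78,54,D,.028,8),(84,54,D,.028,8),(90,54,D,.028,8)],J[3])
E
```

```text
18 16 [-0.022, -0.055, -0.021] [-0.007, -0.004, 0.005] j4-6 [ 0.34  0.98 -1.73]
24 22 [-0.062, -0.44, -0.103] [0.742, -0.104, -0.0] j4-6 [ 0.46  1.01 -1.9 ]
30 28 [-0.06, -0.427, -0.149] [0.742, -0.104, -0.0] j4-6 [ 0.56  1.05 -2.06]
36 34 [-0.057, -0.409, -0.193] [0.743, -0.104, 0.0] j4-6 [ 0.65  1.11 -2.21]
42 40 [-0.054, -0.387, -0.235] [0.742, -0.104, -0.0] j4-6 [ 0.72  1.17 -2.33]
48 44 [-0.049, -0.352, -0.298] [0.53, 0.179, -0.279] j4-6 [ 0.75  1.21 -2.36]
54 48 [-0.045, -0.318, -0.333] [0.52, 0.109, -0.174] j4-6 [ 0.78  1.26 -2.4 ]
60 52 [-0.04, -0.287, -0.374] [0.522, 0.12, -0.161] j4-6 [ 0.81  1.3  -2.43]
66 54 [-0.032, -0.225, -0.414] [0.261, 0.064, -0.075] j4-6 [ 0.82  1.32 -2.45]
72 54 [-0.024, -0.171, -0.468] [0.0, 0.0, 0.0] j4-6 [ 0.81  1.31 -2.47]
78 54 [-0.019, -0.134, -0.506] [0.0, 0.0, 0.0] j4-6 [ 0.81  1.29 -2.5 ]
84 54 [-0.011, -0.081, -0.517] [0.0, 0.0, 0.0] j4-6 [ 0.82  1.27 -2.52]
90 54 [-0.004, -0.027, -0.523] [0.0, 0.0, 0.0] j4-6 [ 0.82  1.25 -2.55]
```

>>> {"method": "apply_moves", "body": {"delta_pos": [[-0.025,-0.16,-0.04],[-0.02,-0.147,-0.034],[-0.02,-0.147,-0.034],[-0.02,-0.142,-0.05],[-0.02,-0.142,-0.05],[-0.02,-0.142,-0.05],[-0.019,-0.136,-0.064],[-0.019,-0.136,-0.064],[-0.019,-0.136,-0.064],[-0.018,-0.129,-0.078],[-0.018,-0.129,-0.078],[-0.018,-0.129,-0.078]], "rot": [[0.2475,-0.035,0],[0.2475,-0.035,0],[0.2475,-0.035,0],[0.2475,-0.035,0],[0.2475,-0.035,0],[0.2475,-0.035,0],[0.2475,-0.035,0],[0.2475,-0.035,0],[0.2475,-0.035,0],[0.2475,-0.035,0],[0.2475,-0.035,0],[0.2475,-0.035,0]]}}

```text
time_s: 6.15
tool_pos: [0.5146, -0.0242, 0.1902]
tool_rot: [0.024, 0.065, 0.937, 0.342]
force: [0.3, -0.9, -1.0]
width: 0.571
grasp_force: 0.5
```

Run:
```python
from h import *
from steps import *
print(s['tool_pos'],s['force'],s['joints'],s['grasp_force'],tcp(42,40,.0265,.025))
D=.0265
go([(42,40,D,.025,0),(48,44,D,.0255,4),(54,48,D,.026,8),(60,52,D,.026,12),(66,54,D,.027,12),(72,54,D,.028,12),(78,54,D,.028,12),(84,54,D,.028,12),(90,54,D,.028,12)],s['joints'])
c=grab('side','s3'); cw=grab('scene','c3')
f=lambda i:cv2.resize(i,(400,400),interpolation=cv2.INTER_CUBIC)
cv2.imwrite('pics/crop3.png',np.hstack([f(cw['image'][165:295,260:390]),f(c['image'][150:280,240:370])])[:,:,::-1])
```

```text
[ 0.51456608 -0.02421354  0.19019542] [ 0.27252339 -0.94494965 -1.01655433] [-0.4493644   0.44313943  1.90009312  0.73006916  1.16594558 -2.3062694 ] 0.5277164652943611 [ 0.51352788 -0.02616473  0.18939848]
42 40 [-0.026, -0.049, -0.02] [-0.008, 0.006, -0.002] j4-6 [ 0.73  1.16 -2.31]
48 44 [-0.049, -0.352, -0.298] [0.541, 0.262, -0.372] j4-6 [ 0.77  1.21 -2.32]
54 48 [-0.045, -0.318, -0.333] [0.545, 0.287, -0.347] j4-6 [ 0.8   1.25 -2.33]
60 52 [-0.04, -0.287, -0.374] [0.548, 0.31, -0.322] j4-6 [ 0.83  1.29 -2.32]
66 54 [-0.032, -0.225, -0.414] [0.247, -0.035, -0.0] j4-6 [ 0.84  1.31 -2.37]
72 54 [-0.024, -0.171, -0.468] [0.0, 0.0, 0.0] j4-6 [ 0.83  1.29 -2.39]
78 54 [-0.019, -0.134, -0.506] [0.0, 0.0, 0.0] j4-6 [ 0.84  1.28 -2.42]
84 54 [-0.011, -0.081, -0.517] [0.0, 0.0, 0.0] j4-6 [ 0.84  1.26 -2.44]
90 54 [-0.004, -0.027, -0.523] [0.0, 0.0, 0.0] j4-6 [ 0.84  1.24 -2.47]
```

View pics/crop3.png

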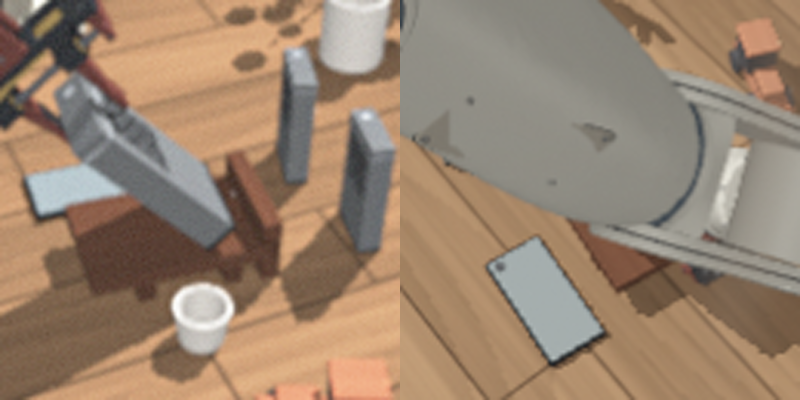

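>>> {"method": "apply_moves", "body": {"delta_pos": [[-0.017,-0.12,-0.1],[-0.016,-0.117,-0.1],[-0.016,-0.117,-0.1],[-0.015,-0.106,-0.111],[-0.015,-0.106,-0.111],[-0.015,-0.106,-0.111],[-0.013,-0.096,-0.125],[-0.013,-0.096,-0.125],[-0.013,-0.096,-0.125],[-0.011,-0.075,-0.138],[-0.011,-0.075,-0.138],[-0.011,-0.075,-0.138]], "rot": [[0.18,0.087,-0.124],[0.18,0.087,-0.124],[0.18,0.087,-0.124],[0.182,0.096,-0.116],[0.182,0.096,-0.116],[0.182,0.096,-0.116],[0.183,0.103,-0.107],[0.183,0.103,-0.107],[0.183,0.103,-0.107],[0.082,-0.012,0],[0.082,-0.012,0],[0.082,-0.012,0]], "fingers": 54}}

```text
time_s: 7.45
tool_pos: [0.5078, -0.0714, 0.133]
tool_rot: [-0.016, 0.154, 0.877, 0.454]
force: [-0.4, -0.4, -1.1]
width: 0.615
grasp_force: 0.9
```

Run:
```python
from h import *
from steps import *
print(s['tool_pos'],s['force'],s['joints'],s['grasp_force'],tcp(66,54,.0265,.027))
D=.0265
go([(66,54,D,.027,12),(72,54,D,.028,12),(78,54,D,.028,12),(84,54,D,.028,12),(90,54,D,.028,12)],s['joints'])
cw=grab('scene','c4')
cv2.imwrite('pics/crop4.png',cv2.resize(cw['image'][165:295,230:390],(800,600),interpolation=cv2.INTER_CUBIC)[:,:,::-1])
```

```text
[ 0.50775475 -0.07142596  0.13299768] [-0.40848666 -0.44369462 -1.11054784] [-0.61526628  0.67072687  1.84642447  0.84086833  1.30807909 -2.36474209] 0.8706946542361038 [ 0.50688941 -0.07344594  0.13261448]
66 54 [-0.022, -0.05, -0.01] [-0.007, 0.006, -0.002] j4-6 [ 0.84  1.3  -2.37]
72 54 [-0.024, -0.171, -0.468] [0.0, 0.0, 0.0] j4-6 [ 0.84  1.29 -2.39]
78 54 [-0.019, -0.134, -0.506] [0.0, 0.0, 0.0] j4-6 [ 0.84  1.27 -2.42]
84 54 [-0.011, -0.081, -0.517] [0.0, 0.0, 0.0] j4-6 [ 0.84  1.26 -2.44]
90 54 [-0.004, -0.027, -0.523] [0.0, 0.0, 0.0] j4-6 [ 0.85  1.24 -2.47]
```

View pics/crop4.png

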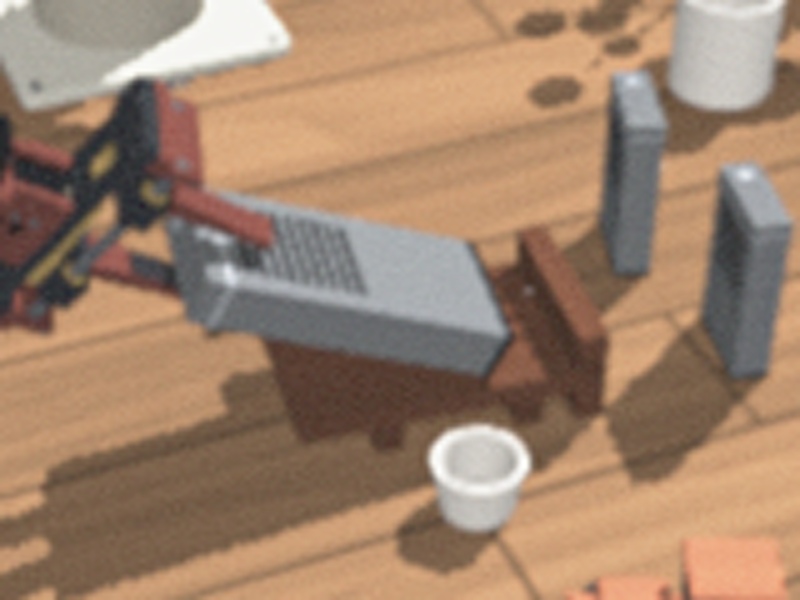

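The drive is at about 66°, resting on the lower finger. Its heel corner at (488,375) hasn't moved and the upper finger is clear of the drive. I'll keep lowering.

>>> {"method": "apply_moves", "body": {"delta_pos": [[-0.01,-0.065,-0.155],[-0.008,-0.057,-0.155],[-0.008,-0.057,-0.155],[-0.006,-0.045,-0.165],[-0.006,-0.045,-0.165],[-0.006,-0.045,-0.165],[-0.004,-0.027,-0.172],[-0.004,-0.027,-0.172],[-0.004,-0.027,-0.172],[-0.001,-0.01,-0.13],[-0.001,-0.01,-0.13],[0,0,0]], "rot": [[0,0,0],[0,0,0],[0,0,0],[0,0,0],[0,0,0],[0,0,0],[0,0,0],[0,0,0],[0,0,0],[0,0,0],[0,0,0],[0,0,0]], "fingers": 57}}

```text
time_s: 8.7
tool_pos: [0.5056, -0.0879, 0.064]
tool_rot: [-0.016, 0.155, 0.877, 0.454]
force: [-0.6, -3.5, 4.4]
width: 0.656
grasp_force: 21.4
```

Run:
```python
from h import *
from steps import *
print(s['tool_pos'],s['force'],s['joints'],s['grasp_force'],tcp(90,54,.0265,.0285))
cw=grab('scene','c5')
cv2.imwrite('pics/crop5.png',cv2.resize(cw['image'][165:295,230:390],(800,600),interpolation=cv2.INTER_CUBIC)[:,:,::-1])
```

```text
[ 0.50559958 -0.08787657  0.06398102] [-0.6133674  -3.53327173  4.39688861] [-0.6408591   0.79979187  1.82050965  0.84586941  1.24987543 -2.45454456] 21.39645290779299 [ 0.50460853 -0.08969108  0.05248068]
```

View pics/crop5.png

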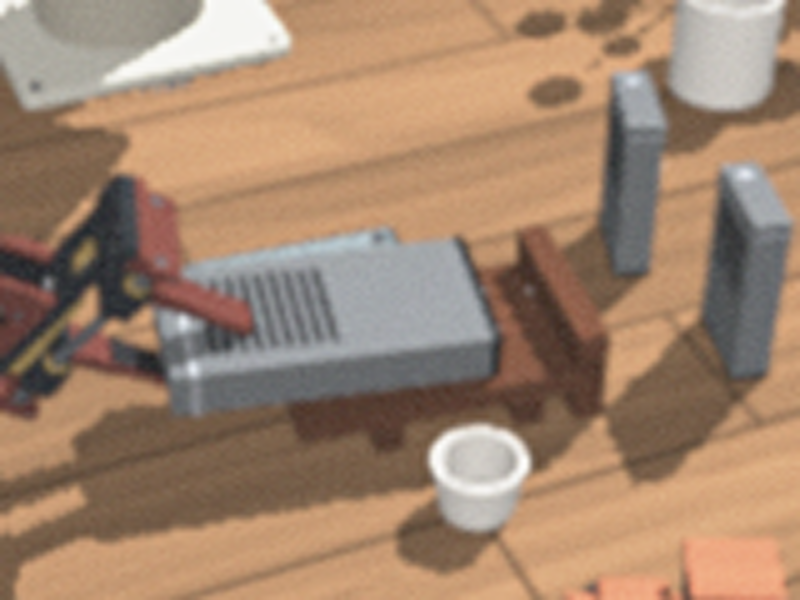

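The pad force shows the upper fingertip touching the drive's top face, so it needs a wider gap. I'll open the fingers in small steps, which also lowers the last few millimetres.

>>> {"method": "apply_moves", "body": {"delta_pos": [[0,0,0],[0,0,0],[0,0,0]], "rot": [[0,0,0],[0,0,0],[0,0,0]], "fingers": 62}}

```text
time_s: 9.05
tool_pos: [0.5052, -0.0877, 0.0636]
tool_rot: [-0.016, 0.154, 0.878, 0.453]
force: [-0.8, -0.5, -3.1]
width: 0.702
grasp_force: 1.0
```

>>> {"method": "apply_moves", "body": {"delta_pos": [[0,0,0],[0,0,0],[0,0,0]], "rot": [[0,0,0],[0,0,0],[0,0,0]], "fingers": 67}}

```text
time_s: 9.35
tool_pos: [0.5054, -0.0877, 0.064]
tool_rot: [-0.016, 0.154, 0.878, 0.454]
force: [-0.4, 0.2, -1.5]
width: 0.76
grasp_force: 0.8
```

>>> {"method": "apply_moves", "body": {"delta_pos": [[0,0,0],[0,0,0],[0,0,0]], "rot": [[0,0,0],[0,0,0],[0,0,0]], "fingers": 72}}

```text
time_s: 9.65
tool_pos: [0.5055, -0.0878, 0.064]
tool_rot: [-0.016, 0.154, 0.878, 0.454]
force: [-0.1, -0.6, -2.2]
width: 0.824
grasp_force: 0.8
```

>>> {"method": "apply_moves", "body": {"delta_pos": [[0,0,-0.035],[0,0,-0.035],[0,0,-0.035],[0,0,-0.035],[0,0,-0.035],[0,0,-0.035],[0,0,-0.035],[0,0,0],[0,0,0]], "rot": [[0,0,0],[0,0,0],[0,0,0],[0,0,0],[0,0,0],[0,0,0],[0,0,0],[0,0,0],[0,0,0]]}}

```text
time_s: 10.55
tool_pos: [0.5055, -0.0878, 0.0542]
tool_rot: [-0.016, 0.154, 0.878, 0.454]
force: [0.5, 0.3, -0.2]
width: 0.82
grasp_force: 0.0
```

Run:
```python
from h import *
s=robot.get_state(); print(s['tool_pos'],s['force'],s['grasp_force'],s['joints'])
cw=grab('scene','c6')
cv2.imwrite('pics/crop6.png',cv2.resize(cw['image'][190:275,240:370],(800,523),interpolation=cv2.INTER_CUBIC)[:,:,::-1])
```

```text
[ 0.5054677  -0.08779489  0.05422231] [ 0.46447505  0.28827908 -0.15226683] 0.01891518331831321 [-0.64044961  0.81688226  1.81812909  0.84893289  1.23918066 -2.46594036]
```

View pics/crop6.png

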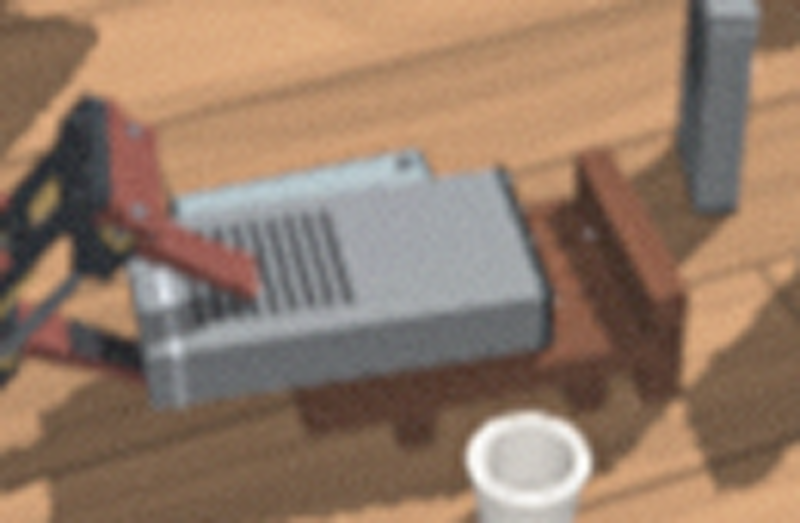

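The drive is lying flat, its foot at crop (545,300) and about 50 mm short of the stop. The fingers are free of it (force near zero). Next I withdraw along the tool axis and reorient for a square two-finger push.

>>> {"method": "apply_moves", "body": {"delta_pos": [[-0.056,-0.4,0.294],[-0.056,-0.4,0.294],[-0.056,-0.4,0.294],[-0.04,-0.25,0.75],[-0.04,-0.25,0.75],[-0.04,-0.25,0.75],[0,-0.25,0.75],[0,0,0],[0,0,0],[0,0,0],[0,0,0],[0,0,0]], "rot": [[0,0,0],[0,0,0],[0,0,0],[0,0,0],[0,0,0],[0,0,0],[0,0,0],[-0.955,0.134,0],[-0.955,0.134,0],[-0.955,0.134,0],[-0.955,0.134,0],[-0.955,0.134,0]]}}

```text
time_s: 11.8
tool_pos: [0.4942, -0.1776, 0.2115]
tool_rot: [-0.003, 0.173, 0.976, 0.131]
force: [0.8, 0.5, -1.1]
width: 0.825
grasp_force: 0.0
```

>>> {"method": "apply_moves", "body": {"delta_pos": [[0,0,0],[0,0,0],[0,0,0],[0,0,0],[0,0,0],[0,0,0],[0,0,0],[0,0,0],[0,0,0],[0,0,0],[0,0,0],[0,0,0]], "rot": [[-0.955,0.134,0],[-0.955,0.134,0],[0,0,-0.9625],[0,0,-0.9625],[0,0,-0.9625],[0,0,-0.9625],[0,0,-0.9625],[0,0,-0.9625],[0,0,-0.9625],[0,0,-0.9625],[0,0,-0.9625],[0,0,-0.9625]], "fingers": 50}}

```text
time_s: 13.0
tool_pos: [0.4937, -0.177, 0.2106]
tool_rot: [0.001, 0.751, 0.66, -0.0]
force: [-0.1, -0.1, -0.2]
width: 0.573
grasp_force: 0.0
```

Run:
```python
from h import *
from scipy.spatial.transform import Rotation as R
s=robot.get_state(); print(s['tool_pos'],s['force'],s['joints'],s['time_s'])
print(R.from_quat(np.roll(s['tool_rot'],-1)).as_matrix().round(3))
c=grab('wrist','w7')
print(proj(c,[[.4993,-.1275,.081],[.45,-.12,.081],[.549,-.134,.081]]).round())
```

```text
[ 0.4937489  -0.17696683  0.21062108] [-0.07604971 -0.06852326 -0.21631288] [-3.66085158e-01  2.91524721e-01  1.86179040e+00 -1.53441974e-03
  9.87498950e-01 -2.36515445e-01] 13.0
[[ 0.128  0.992  0.   ]
 [ 0.992 -0.128 -0.001]
 [-0.001  0.    -1.   ]]
[[318. 136.]
 [260. 135.]
 [376. 136.]]
```

View pics/w7.png

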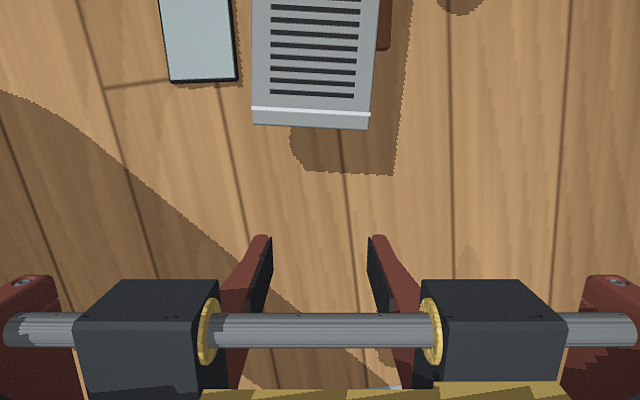

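The drive's top-end edge runs from (251,123) to (369,130), level on the deck and slightly yawed and shifted relative to the gripper.

Run:
```python
from h import *
c=load('w7')
a,b=onz(c,(251,123),.081),onz(c,(369,130),.081); print(a,b,(a+b)/2,np.linalg.norm(a-b),np.degrees(np.arctan2(*(b-a)[[1,0]])))
m=(a+b)/2; d=np.array([.118,.993]); st=np.array([.5345,.1212])
print('lateral',(m[:2]-st)@[.993,-.118],'top->stop',(st-m[:2])@d, 'TCP->face', (m[:2]-[.4937,-.177])@d)
```

```text
[ 0.44400347 -0.10900139  0.081     ] [ 0.5431878  -0.12780406  0.081     ] [ 0.49359563 -0.11840272  0.081     ] 0.10095084134366979 -10.734351371305413
lateral -0.012344915098242547 top->stop 0.24275222036935692 TCP->face 0.05817477963064306
```

>>> {"method": "apply_moves", "body": {"delta_pos": [[-0.1,0,-0.75],[0,0,-0.75],[0,0,-0.75],[0,0,-0.75],[0,0,-0.75],[0.047,0.397,0],[0.047,0.397,0],[0.02,0.17,0],[0.02,0.17,0],[0.02,0.17,0],[0.02,0.17,0],[0.02,0.17,0]], "rot": [[0,0,0.075],[0,0,0],[0,0,0],[0,0,0],[0,0,0],[0,0,0],[0,0,0],[0,0,0],[0,0,0],[0,0,0],[0,0,0],[0,0,0]], "fingers": 60}}

```text
time_s: 14.25
tool_pos: [0.4984, -0.11, 0.0601]
tool_rot: [0.001, 0.745, 0.667, 0.0]
force: [-0.3, -2.7, 2.4]
width: 0.684
grasp_force: 1.4
```

>>> {"method": "apply_moves", "body": {"delta_pos": [[0.015,0.124,0],[0.015,0.124,0],[0.015,0.124,0],[0.015,0.124,0],[0.015,0.124,0]], "rot": [[0,0,0],[0,0,0],[0,0,0],[0,0,0],[0,0,0]]}}

```text
time_s: 14.75
tool_pos: [0.4998, -0.0889, 0.0595]
tool_rot: [0.002, 0.744, 0.668, -0.003]
force: [-14.5, -62.8, 5.0]
width: 0.685
grasp_force: 32.1
```

Run:
```python
from h import *
s=robot.get_state(); print(s['tool_pos'],s['force'],s['joints'],s['time_s'])
c=grab('scene','c8')
cv2.imwrite('pics/crop8.png',cv2.resize(c['image'][180:280,250:380],(780,600),interpolation=cv2.INTER_CUBIC)[:,:,::-1])
```

```text
[ 0.49983735 -0.08893409  0.05952516] [-14.47923177 -62.75458186   4.98452423] [-0.19522716  0.51433997  1.97967601 -0.01167171  0.6480517  -0.0786063 ] 14.75
```

View pics/crop8.png

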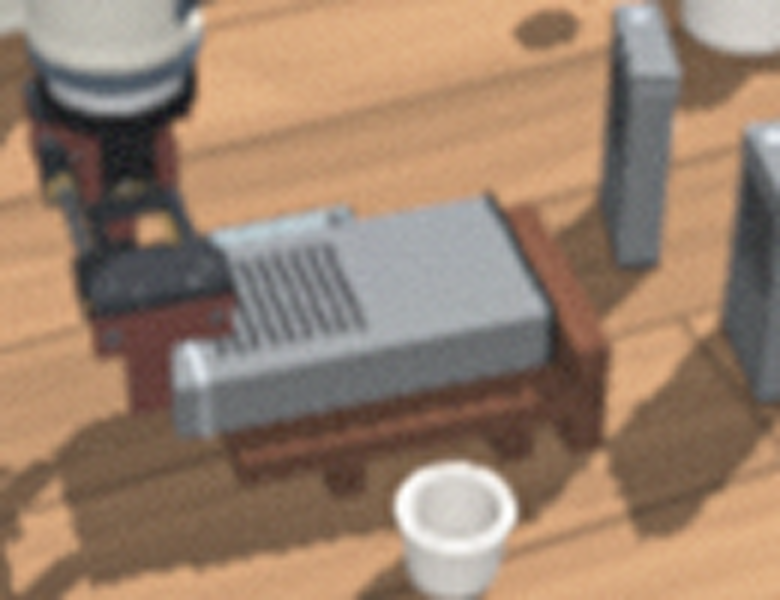

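The picture shows the foot against the stop (crop 500–550, 200–340), and the 63 N reading confirms it is hard home. I'll back off straight away and rise clear.

>>> {"method": "apply_moves", "body": {"delta_pos": [[-0.03,-0.25,0],[-0.06,-0.5,0],[-0.1,-0.8,0],[0,-0.3,0.6],[0,0,0.9],[0,0,0.9],[0,0,0.9],[0,0,0.9],[0,0,0],[0,0,0]], "rot": [[0,0,0],[0,0,0],[0,0,0],[0,0,0],[0,0,0],[0,0,0],[0,0,0],[0,0,0],[0,0,0],[0,0,0]]}}

```text
time_s: 15.8
tool_pos: [0.4932, -0.1588, 0.2277]
tool_rot: [0.0, 0.745, 0.667, 0.0]
force: [0.3, 0.2, 0.5]
width: 0.682
grasp_force: 0.0
```

Run:
```python
from h import *
s=robot.get_state(); print(s['tool_pos'],s['force'])
c=grab('wrist','w9'); h=cv2.cvtColor(c['image'],cv2.COLOR_RGB2HSV)
m=((h[...,1]<45)&(h[...,2]>60)).astype(np.uint8); m[235:]=0
m=cv2.morphologyEx(m,cv2.MORPH_CLOSE,np.ones((13,13)))
cs=sorted(cv2.findContours(m,0,2)[0],key=cv2.contourArea)[-3:]
for q in cs:
    p=cv2.boxPoints(cv2.minAreaRect(q)); g=[onz(c,x,.081)[:2].round(4).tolist() for x in p]; print(cv2.contourArea(q),p.round().tolist(),g)
b=((h[...,0]<12)&(h[...,1]>100)&(h[...,2]<150)).astype(np.uint8); b[235:]=0
b=cv2.morphologyEx(b,cv2.MORPH_OPEN,np.ones((5,5)))
for q in sorted(cv2.findContours(b,0,2)[0],key=cv2.contourArea)[-3:]: print('brown',cv2.contourArea(q),cv2.boundingRect(q))
```

```text
[ 0.49315096 -0.15876721  0.22770784] [0.32816106 0.15605906 0.48523885]
43.0 [[428.0, 0.0], [452.0, 0.0], [452.0, 3.0], [428.0, 3.0]] [[0.5999, -0.0105], [0.6196, -0.0126], [0.6196, -0.0148], [0.5999, -0.0127]]
5997.5 [[171.0, 0.0], [237.0, -5.0], [244.0, 95.0], [178.0, 100.0]] [[0.3897, 0.013], [0.4441, 0.0104], [0.4367, -0.0675], [0.378, -0.065]]
11356.5 [[254.0, 0.0], [374.0, 0.0], [374.0, 99.0], [254.0, 99.0]] [[0.4576, 0.0053], [0.5557, -0.0057], [0.5504, -0.0837], [0.4449, -0.0719]]
brown 41.5 (384, 58, 7, 8)
brown 43.5 (387, 12, 6, 10)
brown 68.5 (385, 38, 7, 15)
```

>>> {"method": "apply_moves", "body": {"delta_pos": [[0,0,1],[0,0,1],[0,0,1],[0,0,1],[0,0,0.5],[0,0,0],[0,0,0]], "rot": [[0,0,0],[0,0,0],[0,0,0],[0,0,0],[0,0,0],[0,0,0],[0,0,0]]}}

```text
time_s: 16.55
tool_pos: [0.4926, -0.1589, 0.4053]
tool_rot: [-0.001, 0.745, 0.667, -0.001]
force: [0.3, 0.2, 0.6]
width: 0.683
grasp_force: 0.0
```

Run:
```python
from h import *
c=grab('wrist','w10'); h=cv2.cvtColor(c['image'],cv2.COLOR_RGB2HSV)
e=np.array([.5135,-.0527]); d=np.array([.12,.993]);v=np.array([.993,-.12])
# scan profiles across the deck: lateral lines at z heights
for x in (.03,.07,.11,.15,.165):
    for z,n in ((.081,'drive'),(.045,'deck')):
        L=np.arange(-.075,.0751,.002); P=[np.r_[e+d*x+v*l,z] for l in L]
        uv=proj(c,P).round().astype(int); ok=(uv[:,1]>=0)
        if ok.sum()<5: continue
        px=[h[b,a] if 0<=b<400 else (0,0,0) for a,b in uv]
        if n=='drive': g=[l for l,p in zip(L,px) if p[1]<50]
        else: g=[l for l,p in zip(L,px) if p[1]>130 and p[2]<140]
        print(x,n,[round(1e3*l) for l in g][:3],[round(1e3*l) for l in g][-6:],len(g))
    print([tuple(int(i) for i in p) for p in px][-22::2])
```

```text
0.03 drive [-61, -59, -57] [27, 29, 31, 33, 35, 37] 50
0.03 deck [41, 43, 45] [47, 49, 53, 55, 57, 59] 9
[(102, 8, 157), (100, 9, 162), (8, 146, 82), (11, 138, 87), (11, 135, 83), (10, 134, 74), (11, 135, 128), (14, 117, 85), (16, 110, 116), (16, 117, 120), (15, 121, 112)]
0.07 drive [-61, -59, -57] [27, 29, 31, 33, 35, 37] 50
0.07 deck [41, 43, 47] [49, 51, 53, 55, 57, 59] 9
[(99, 11, 156), (86, 11, 162), (11, 147, 85), (8, 119, 88), (10, 132, 85), (10, 137, 82), (9, 137, 121), (16, 112, 123), (14, 119, 124), (15, 117, 118), (16, 117, 113)]
[(99, 11, 156), (86, 11, 162), (11, 147, 85), (8, 119, 88), (10, 132, 85), (10, 137, 82), (9, 137, 121), (16, 112, 123), (14, 119, 124), (15, 117, 118), (16, 117, 113)]
[(99, 11, 156), (86, 11, 162), (11, 147, 85), (8, 119, 88), (10, 132, 85), (10, 137, 82), (9, 137, 121), (16, 112, 123), (14, 119, 124), (15, 117, 118), (16, 117, 113)]
[(99, 11, 156), (86, 11, 162), (11, 147, 85), (8, 119, 88), (10, 132, 85), (10, 137, 82), (9, 137, 121), (16, 112, 123), (14, 119, 124), (15, 117, 118), (16, 117, 113)]
```

The numeric scan shows the drive parallel to the stand and home, but about 12 mm off the deck's centreline towards the robot. I'll nudge it gently sideways to sit squarely within the stop.

>>> {"method": "apply_moves", "body": {"delta_pos": [[-0.347,0.964,0],[-0.347,0.964,0],[-0.347,0.964,0],[-0.347,0.964,0],[-0.347,0.964,0],[0,0,-0.95],[0,0,-0.95],[0,0,-0.95],[0,0,-0.95],[0,0,-0.95],[0,0,-0.95]], "rot": [[0,0,0],[0,0,0],[0,0,0],[0,0,0],[0,0,0],[0,0,0],[0,0,0],[0,0,0],[0,0,0],[0,0,0],[0,0,0]], "fingers": 0}}

```text
time_s: 17.7
tool_pos: [0.4217, 0.0335, 0.1764]
tool_rot: [-0.001, 0.745, 0.667, -0.002]
force: [0.6, -0.3, -0.3]
width: 0.005
grasp_force: 0.0
```

>>> {"method": "apply_moves", "body": {"delta_pos": [[0,0,-0.95],[0,0,-0.95],[0,0,-0.95],[0.25,-0.03,0],[0.15,-0.018,0],[0.075,-0.009,0],[0,0,0],[0,0,0]], "rot": [[0,0,0],[0,0,0],[0,0,0],[0,0,0],[0,0,0],[0,0,0],[0,0,0],[0,0,0]]}}

```text
time_s: 18.5
tool_pos: [0.4436, 0.0313, 0.0669]
tool_rot: [0.001, 0.745, 0.667, 0.001]
force: [0.1, 0.2, -0.3]
width: 0.006
grasp_force: 0.0
```

>>> {"method": "apply_moves", "body": {"delta_pos": [[0.05,-0.006,0],[0.05,-0.006,0],[0.05,-0.006,0],[0.05,-0.006,0],[0.05,-0.006,0],[0.05,-0.006,0],[0,0,0],[0,0,0]], "rot": [[0,0,0],[0,0,0],[0,0,0],[0,0,0],[0,0,0],[0,0,0],[0,0,0],[0,0,0]]}}

```text
time_s: 19.3
tool_pos: [0.4549, 0.0298, 0.0654]
tool_rot: [0.0, 0.745, 0.667, -0.0]
force: [-1.3, -0.2, -1.2]
width: 0.01
grasp_force: 0.6
```

>>> {"method": "apply_moves", "body": {"delta_pos": [[0.05,-0.006,0],[0.04,-0.005,0],[0,0,0],[-0.3,0.036,0],[-0.3,0.036,0],[0,0,0.9],[0,0,0.9],[0,0,0.9],[0,0,0.9],[0,0,0.9]], "rot": [[0,0,0],[0,0,0],[0,0,0],[0,0,0],[0,0,0],[0,0,0],[0,0,0],[0,0,0],[0,0,0],[0,0,0]]}}

```text
time_s: 20.3
tool_pos: [0.433, 0.0324, 0.2468]
tool_rot: [0.0, 0.745, 0.667, -0.0]
force: [0.6, 0.3, 0.3]
width: 0.007
grasp_force: 0.0
```

>>> {"method": "apply_moves", "body": {"delta_pos": [[0.3,-0.98,0.8],[0.3,-0.98,0.8],[0.3,-0.98,0.8],[0.3,-0.98,0.8],[0.3,-0.98,0.8],[0,0,0],[0,0,0]], "rot": [[0,0,0],[0,0,0],[0,0,0],[0,0,0],[0,0,0],[0,0,0],[0,0,0]], "fingers": 60}}

```text
time_s: 21.0
tool_pos: [0.4913, -0.1563, 0.3989]
tool_rot: [0.0, 0.746, 0.666, -0.0]
force: [0.1, -0.5, -0.6]
width: 0.604
grasp_force: 0.0
```

```bash
cat > meas.py <<'E'
from h import *
s=robot.get_state(); print(s['tool_pos'],s['time_s'])
c=grab('wrist','w%d'%(1000*s['time_s'])); h=cv2.cvtColor(c['image'],cv2.COLOR_RGB2HSV)
e=np.array([.5135,-.0527]); d=np.array([.12,.993]);v=np.array([.993,-.12])
def sc(P): 
    uv=proj(c,P).round().astype(int); return np.array([h[b,a] if 0<=b<400 and 0<=a<640 else (0,255,0) for a,b in uv],int)
L=np.arange(-.075,.0751,.001); X=np.arange(-.06,.2,.001)
for x in (-.01,.03,.07,.1):
    p=sc([np.r_[e+d*x+v*l,.081] for l in L]); g=L[p[:,1]<50]; print(x,'lat',g.min().round(3),g[g<.06].max().round(3),len(g))
for l in (-.04,-.02,0,.02,.04):
    p=sc([np.r_[e+d*x+v*l,.081] for x in X]); g=X[(p[:,1]<50)&(p[:,2]>90)]; print(l,'along',g.min().round(3),g.max().round(3))
E
python3 meas.py
```

```text
[ 0.49127597 -0.15625381  0.3989354 ] 21.0
-0.01 lat -0.053 0.046 100
0.03 lat -0.054 0.045 100
0.07 lat -0.053 0.045 99
0.1 lat 0.037 0.045 9
-0.04 along -0.025 0.099
-0.02 along -0.026 0.099
0 along -0.026 0.099
0.02 along -0.026 0.099
0.04 along -0.026 0.1
```

>>> {"method": "apply_moves", "body": {"delta_pos": [[0.19,-0.02,-0.93],[0,0,-0.93],[0,0,-0.93],[0,0,-0.93],[0,0,-0.93],[0,0,-0.93],[0,0,-0.93],[0,0,-0.93],[0,0,-0.93],[0.08,0.65,0],[0.06,0.5,0],[0.03,0.25,0]], "rot": [[0,0,0],[0,0,0],[0,0,0],[0,0,0],[0,0,0],[0,0,0],[0,0,0],[0,0,0],[0,0,0],[0,0,0],[0,0,0],[0,0,0]]}}

```text
time_s: 22.25
tool_pos: [0.5042, -0.0981, 0.0633]
tool_rot: [-0.001, 0.744, 0.668, -0.001]
force: [0.4, -0.0, 0.4]
width: 0.684
grasp_force: 0.0
```

>>> {"method": "apply_moves", "body": {"delta_pos": [[0.006,0.05,0],[0.006,0.05,0],[0.006,0.05,0],[0,0,0],[0,0,0]], "rot": [[0,0,0],[0,0,0],[0,0,0],[0,0,0],[0,0,0]]}}

```text
time_s: 22.75
tool_pos: [0.5072, -0.0954, 0.0647]
tool_rot: [0.0, 0.745, 0.667, -0.0]
force: [0.1, -0.7, 0.4]
width: 0.687
grasp_force: 0.0
```

>>> {"method": "apply_moves", "body": {"delta_pos": [[0.006,0.05,0],[0.006,0.05,0],[0,0,0],[0,0,0]], "rot": [[0,0,0],[0,0,0],[0,0,0],[0,0,0]]}}

```text
time_s: 23.15
tool_pos: [0.5076, -0.091, 0.0645]
tool_rot: [0.0, 0.745, 0.667, -0.0]
force: [-0.1, -0.1, 0.1]
width: 0.683
grasp_force: 0.0
```

>>> {"method": "apply_moves", "body": {"delta_pos": [[0.006,0.03,0],[0.006,0.03,0],[0,0,0],[0,0,0]], "rot": [[0,0,0],[0,0,0],[0,0,0],[0,0,0]]}}

```text
time_s: 23.55
tool_pos: [0.5077, -0.0905, 0.0646]
tool_rot: [0.001, 0.745, 0.667, -0.001]
force: [-2.7, -13.7, 1.0]
width: 0.683
grasp_force: 6.8
```

Seated at about 14 N. I'll retreat, check the numbers and hand in.

>>> {"method": "apply_moves", "body": {"delta_pos": [[-0.03,-0.25,0],[-0.1,-0.8,0],[-0.1,-0.8,0],[0,0,0.9],[0,0,0.9],[0,0,0.9],[0,0,0.9],[0,0,0.9],[0,0,0.9],[0,0,0.9],[0,0,0.9],[0,0,0]], "rot": [[0,0,0],[0,0,0],[0,0,0],[0,0,0],[0,0,0],[0,0,0],[0,0,0],[0,0,0],[0,0,0],[0,0,0],[0,0,0],[0,0,0]]}}

```text
time_s: 24.75
tool_pos: [0.5011, -0.1634, 0.3578]
tool_rot: [0.004, 0.745, 0.667, 0.002]
force: [-1.0, 1.0, 1.1]
width: 0.682
grasp_force: 0.0
```

```bash
python3 meas.py; python3 -c "
from bench import robot; print(robot.hand_in())"
```

```text
[ 0.50112976 -0.16343074  0.35778445] 24.75
-0.01 lat -0.052 0.046 99
0.03 lat -0.054 0.046 101
0.07 lat -0.054 0.045 100
the job is handed in; nothing more can be done
NoneTraceback (most recent call last):
  File "meas.py", line 9, in <module>
    p=sc([np.r_[e+d*x+v*l,.081] for l in L]); g=L[p[:,1]<50]; print(x,'lat',g.min().round(3),g[g<.06].max().round(3),len(g))
                                                                            ~~~~~^^
    return umr_minimum(a, axis, None, out, keepdims, initial, where)
ValueError: zero-size array to reduction operation minimum which has no identity
```

The job is handed in at about 25 s: the drive was tipped and let down onto its broad side, then pushed home square against the stop, about 4 mm off the deck's centreline. Departures: both pads pressed it briefly (about 21 N) near the end of lowering, the first push peaked at 63 N at the wrist, I added a sideways centring nudge, I viewed 11 pictures instead of 10, and the last check crashed before re-measuring the overhang (25–26 mm before the final 14 N push).

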